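Snap the flip cap shut on the bean canister

ROBOT

A 6-joint arm with a two-finger parallel gripper is mounted at the origin on a cart in front of the work surface, level with it; the furniture and walls round the work are solid. World frame = base frame: x ahead of the robot, y to its left, z up, the work surface at z = 0. Lengths are in mm, angles in rad, forces in N, time in s.
With the tool pointing down it reaches from about 300 to 950 mm from the base axis. Payload 3.1 kg.
Tool frame: the origin (TCP) lies between the finger pads; the fingertips stand 14 mm ahead of it and the grasp point (between the pads) lies 5 mm behind it; z points along the fingers, y is the line along which they close (so a half turn about z gives the same grasp; the last joint's range is limited). The gripper opens to 85 mm and grips with 20 to 120 N. Pads are 22 mm wide; open, the fingers measure 114 mm over their backs; the gripper's body (76 mm by 85 mm) begins 54 mm behind the grasp point. The pads swing forward as they close: fully open they stand 13 mm farther back than shut.
Start: joints at [-0.07, 0.308, 1.634, -0, 1.2, -0.07], TCP at [625.006, -0.028, 245.272] pointing down, gripper open.
Joint ranges: [-3.06, 3.06], [-0.79, 1.96], [0.05, 2.63], [-1.19, 4.34], [0.05, 2.64], [-2.94, 2.94]. Speed limits (rad/s): [2.79, 2.79, 3.14, 3.14, 3.14, 3.14].

INTERFACE

Orientations are given as a unit quaternion [x, y, z, w].
In Python, from cell import * gives the robot as it stands. The module is installed in compiled form; this text tells all that it offers. Calls block until the motion is done:
- reach(position, orientation): joint-space move of the TCP to a pose.
- servo_line(position, feed=150, ori=None): straight line of the TCP; ori=None keeps the orientation; feed is the mean speed in mm/s.
- move_j(angles): joint-space move.
- command_gripper(opening, squeeze=None): finger opening in mm; squeeze is the grip in N (None keeps the last); returns when the fingers have stopped.
- hold(seconds).
- inverse_kinematics(position, orientation): joint angles nearest the present ones, or None.
- observe(): the state.
- read_camera(name): name is "scene" or "side" or "wrist"; returns a dict with "color" (384x512x3 uint8, blue, green, red), "mtx" (3x3 intrinsics, pixels), "R" (3x3) and "t" (3): a world point X has camera coordinates R X + t. Camera axes: x right, y down, z forward; pixel columns grow to the right and rows downward; lengths in mm; the calibration is good to about 2 mm. A picture is of the moment at which its call begins. There is no depth.
A pose or a line that the arm cannot do raises IKError and nothing moves.
- finish_job(): hands the job in; it is judged then, once.
The state is a dict: "clock": time; "q": joint angles; "qvel": joint speeds; "tau": joint torques, N m; "eef_pos": TCP position; "orientation": TCP orientation; "ft_force": force on the tool from outside, world axes, zero at the start; "wrist_torque": the same for the moment, N m; "grip_width": finger opening in mm; "grip_force": force on a finger pad.
Only numpy, scipy, OpenCV 4.12 (cv2) and the standard library are available. Lean on these libraries where they do the work, as an engineer would, in place of code of your own. Each camera call takes 0.05 s, during which the arm holds its last target. There are 200 camera calls.

TASK

Close the coffee-bean canister: swing its hinged cap, which lies open with its inner face up, all the way over onto the pouring stud, then press down on the round pad on top of the cap until it clicks fully home, and keep pressing after the click. Finish still pressing on the pad with a steady push of about 15 N (do not let go), and leave the other things on the worktop where they stand.

Things in the scene. Friction and masses are not known exactly. Their poses are not given: they have to be found in the camera images.
- canister: round white coffee-bean canister with a steel band and black head parts, 100 mm across; its flat top lies 85 mm above the worktop. It is fixed. Origin: centre of its underside; z up; the cap's hinge lies on its -x side. A black stud (30 mm across, 18 mm tall) with two small sprung steel nubs stands in the middle of the top.
- stud_top (a point): centre of the top face of the stud, on the canister's axis, 103 mm above the canister's underside
- cap_hinge (a point): point on the canister: middle of the hinge pin of the cap, 42 mm from the stud's axis on the canister's -x side and 98 mm above its underside; axes as the canister's, the pin runs along y
- cap (a joint): hinge angle of the cap, rad: 0 = closed and clicked; 3.05 = folded right back to the canister's -x side, inner face up (starts at 2.3 to 3.0). It turns about the canister's y axis; opening, the free end rises and goes over to -x. Hinge friction keeps it where it is left. From 0.15 down to 0.11 the snap resists with up to 9 to 13 N at the pad; then the force drops and the cap jumps to its stop at 0.
- cap_bar (a point): point on the cap: centre of the round grip bar at its free end, a rod 12 mm in diameter and 22 mm long, parallel to the hinge pin. It can be pinched across its two end faces and turns between the fingers. Cap closed, it lies 85 mm from the hinge pin towards the stud and 9 mm above the pin. The tongue behind it is 12 mm wide and 6 mm thick; the disc's edge is 19 mm from the bar's axis.
- cap_press (a point): point on the cap: centre of the outer face of the pad; cap closed, it lies on the stud's axis, 15 mm above the hinge pin (113 mm above the canister's underside), facing up
- cap_pad: round grey rubber pad on the outer face of the cap's 48 mm disc, 40 mm across, 3 mm proud of the disc; it yields up to 2 mm under 12 N. This is where to press. Origin: on its axis, 4 mm behind its outer face; z points out of the cap's outer face (up when closed, down when folded back)
- sugar_jar: bystander: glass jar with a cork lid, 75 mm across, 110 mm tall; origin: centre of underside
- tumbler_4: fixed bystander: drinking glass behind the canister, 69 mm across, 104 mm tall; origin: centre of underside
- cinnamon_jar: bystander: spice jar with a white cap, 47 mm across, 98 mm tall; origin: centre of underside
- mug_6: fixed bystander: upturned mug, 71 mm across without its handle, 85 mm tall; origin: centre of underside
- coaster_1: fixed bystander: square coaster, 98 x 98 x 6 mm; origin: centre of underside
- tumbler_3: fixed bystander: drinking glass on the coaster, 69 mm across, 104 mm tall; origin: centre of underside

How it is judged:
By the outcome, as a careful person would: the job done as asked, in the order asked, and still so for the second after the job is handed in, while the arm keeps its last pose, push and grip.
It also fails if it takes over 48 s, if anything falls off the work surface, if the arm or the gripper's body presses on something with over 40 N, if the wrist force passes 120 N, or if a joint passes its speed limit or range.

## Working session

There is one attempt and no reset: what is moved stays moved. The work goes in short steps, each a Python script; the robot and the scene stay as the last script left them, time stands still between calls to the robot, and variables do not carry over. Pictures are saved under pics/ and viewed, at most 10 in all, crops included, and the job is handed in when it is done.

```bash
mkdir -p pics; python3 - <<'E'
from cell import *
import cv2,numpy as np
for n in("scene","side","wrist"):
    d=read_camera(n);cv2.imwrite(f"pics/{n}0.png",d["color"]);np.savez(f"{n}0.npz",**d)
    print(n,d["mtx"].round(1).tolist(),(-d["R"].T@d["t"]).round(0),d["R"].round(2).tolist())
s=observe();print(s["clock"],s["orientation"],s["ft_force"])
a=np.hstack([cv2.imread(f"pics/{n}0.png") for n in("scene","side")])
E
```

```text
scene [[430.1, 0.0, 260.9], [0.0, 430.1, 194.5], [0.0, 0.0, 1.0]] [-169. 1107.  721.] [[-0.83, -0.56, -0.02], [-0.22, 0.35, -0.91], [0.52, -0.75, -0.41]]
side [[452.0, 0.0, 257.6], [0.0, 452.0, 198.0], [0.0, 0.0, 1.0]] [  448. -1177.   645.] [[0.99, -0.15, -0.01], [-0.08, -0.42, -0.9], [0.13, 0.89, -0.43]]
wrist [[304.2, 0.0, 258.8], [0.0, 304.2, 195.7], [0.0, 0.0, 1.0]] [625.  76. 373.] [[1.0, 0.0, -0.0], [0.0, -0.96, 0.3], [-0.0, -0.3, -0.96]]
0.15 [ 7.07100836e-01  7.07112139e-01 -5.91439049e-04 -6.93555423e-04] [ 1.10390432 -0.32550575 -0.12804594]
```

View pics/scene0.png

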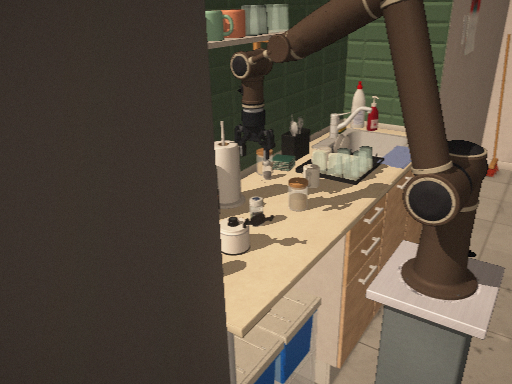

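View pics/side0.png

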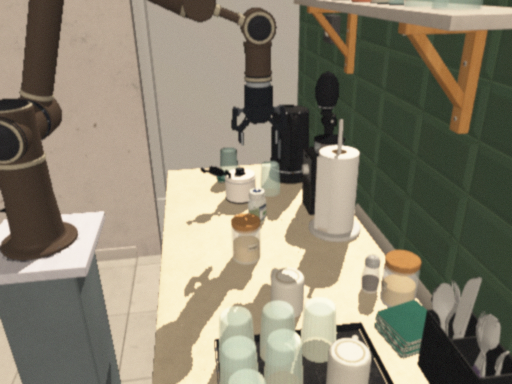

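View pics/wrist0.png

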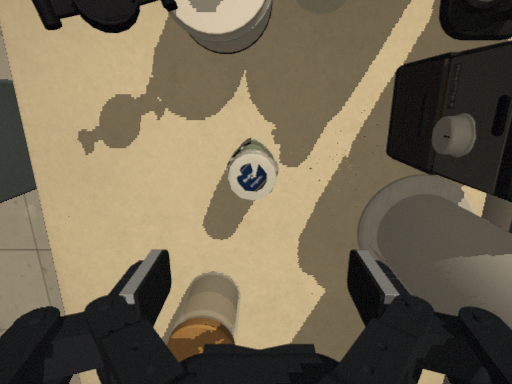

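The scene view shows the canister at about (235,237). In the wrist view it is at the top edge (222,5), near (595,160), with the black cap folded towards the robot at (35..175, 0..25). I'll move over it for a closer look.

```bash
python3 - <<'E'
from cell import *
import cv2,numpy as np
o=observe()["orientation"]
reach([570,110,280],o)
d=read_camera("wrist");cv2.imwrite("pics/w1.png",d["color"]);np.savez("w1.npz",**d)
s=observe();print(s["clock"],s["eef_pos"],s["ft_force"])
E
```

```text
0.775 [570.01720923 109.79106417 279.83788736] [ 0.13303682 -0.11366161 -0.07771014]
```

View pics/w1.png

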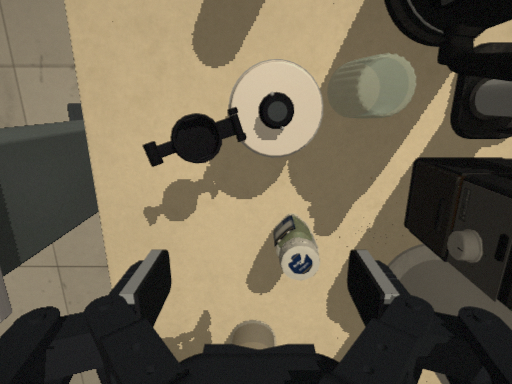

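The wrist view shows the canister top centred at (277,108), the stud at (276,110), the hinge near (236,124), and the cap disc at (196,138). The grip bar is at (153,154), and the glass stands behind on +x. I'll work out the positions.

```bash
cat > h.py <<'E'
import numpy as np,cv2
from scipy.optimize import least_squares
def ray(d,p):
    R,t=d["R"],d["t"];c=-R.T@t
    v=R.T@np.linalg.solve(d["mtx"],[p[0],p[1],1]);return c,v/np.linalg.norm(v)
def plane(d,p,z):
    c,v=ray(d,p);return c+v*(z-c[2])/v[2]
def proj(d,X):
    u=d["mtx"]@(d["R"]@X+d["t"]);return u[:2]/u[2]
def cap(S,psi,th,a=85,b=9): # S stud axis xy; point on the cap -> world
    h=-42+a*np.cos(th)-b*np.sin(th); z=98+a*np.sin(th)+b*np.cos(th)
    return np.array([S[0]+h*np.cos(psi),S[1]+h*np.sin(psi),z])
E
python3 - <<'E'
from h import *
d=dict(np.load("w1.npz"));im=d["color"]
hsv=cv2.cvtColor(im,cv2.COLOR_BGR2HSV)
m=((hsv[...,2]>140)&(hsv[...,1]<45)).astype(np.uint8); m[170:]=0;m[:,335:]=0;m[:,:200]=0
c=max(cv2.findContours(m,0,1)[0],key=cv2.contourArea)
P=np.array([plane(d,p[0],85)[:2] for p in c],np.float32)
(cc,r)=cv2.minEnclosingCircle(P);print("canister",cc,r, cv2.contourArea(c))
# dark blob
g=(hsv[...,2]<50).astype(np.uint8)
n,l,st,ce=cv2.connectedComponentsWithStats(g)
for i in range(1,n):
    if 60<st[i,4]<6000:print(st[i],ce[i].round(1),plane(d,ce[i],103).round(1)[:2])
i=l[138,196];mm=(l==i)&(np.arange(512)[None]<160)
ys,xs=np.where(mm);bar=np.array([xs.mean(),ys.mean()]);print("barblob",bar,xs.min(),ys.min(),ys.max(),len(xs))
cv2.imwrite("pics/w1c.png",cv2.resize(im[90:190,130:290],None,fx=5,fy=5,interpolation=cv2.INTER_NEAREST))
for z in(98,110,130,150):print(z,plane(d,bar,z),plane(d,(196,138),z))
E
```

```text
canister (583.201171875, 195.6310577392578) 1.0085875988006592 1.0
[259  93  35  36 658] [275.6 110.4] [586.2 178.3]
[ 144  108  102   58 2884] [196.5 138.1] [508.  151.5]
[   0  188   43   88 1034] [  7.5 241.2] [292.3  38. ]
barblob [152.82641509 152.87924528] 144 142 165 265
98 [461.30607709 135.76699125  98.        ] [506.5189978  151.00367437  98.        ]
110 [465.52013052 137.72516836 110.        ] [508.98859168 152.37397135 110.        ]
130 [472.5435529  140.98879686 130.        ] [513.10458149 154.65779965 130.        ]
150 [479.56697528 144.25242537 150.        ] [517.2205713  156.94162796 150.        ]
```

View pics/w1c.png

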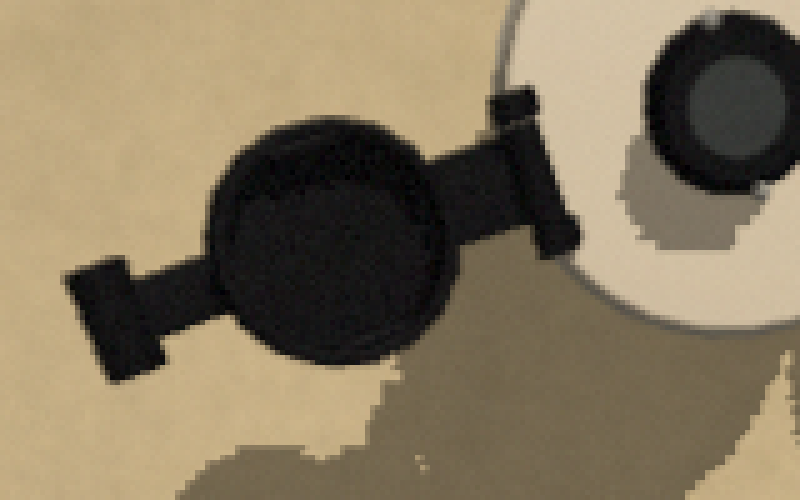

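The crop shows the cap open with its inner face up. The bar centre is at full-frame (153.2,154), the hinge pin at (238,124.4), and the stud at (276.7,110.8). I'll fit yaw and angle to these points, then check them against the scene and side views.

```bash
python3 - <<'E'
from h import *
d=dict(np.load("w1.npz"))
hsv=cv2.cvtColor(d["color"],cv2.COLOR_BGR2HSV);print(hsv[75,275],hsv[110,310],hsv[60,180])
f=lambda x:np.concatenate([proj(d,np.array([x[0],x[1],103.]))-[276.7,110.8],
  proj(d,cap(x[:2],x[2],0,0,0))-[238,124.4],
  proj(d,cap(x[:2],x[2],x[3]))-[153.2,154]])
for t0 in(2.4,2.7,3.0):
    r=least_squares(f,[586,178,.3,t0]);print(r.x.round(3),r.cost,r.fun.round(2))
x=r.x;B=cap(x[:2],x[2],x[3]);print(B)
for th in(2.3,2.5,2.7,2.9,3.0):print(th,proj(d,cap(x[:2],x[2],th)).round(1))
for n,w in(("scene",[205,190,290,260]),("side",[190,150,275,215])):
    e=dict(np.load(n+"0.npz"));im=cv2.resize(e["color"][w[1]:w[3],w[0]:w[2]],None,fx=7,fy=7,interpolation=cv2.INTER_CUBIC)
    q=lambda X:tuple(int(v) for v in (proj(e,X)-w[:2]+.5)*7)
    for th,c in((2.3,(255,0,0)),(2.6,(0,255,0)),(3.0,(0,0,255))):cv2.circle(im,q(cap(x[:2],x[2],th)),4,c,-1)
    cv2.circle(im,q(B),3,(255,255,255),1);cv2.circle(im,q(np.array([x[0],x[1],103])),4,(0,255,255),-1)
    cv2.imwrite(f"pics/{n}_c.png",im)
a,b=cv2.imread("pics/scene_c.png"),cv2.imread("pics/side_c.png")
h=min(a.shape[0],b.shape[0]);o=np.hstack([a[:h],b[:h]]);o=cv2.resize(o,None,fx=790/o.shape[1],fy=790/o.shape[1]);cv2.imwrite("pics/chk.png",o);print(o.shape)
E
```

```text
[ 19  57 213] [ 19  57 210] [ 19  83 190]
[5.88086e+02 1.77849e+02 3.20000e-01 2.70400e+00] 0.8595016442456884 [ 0.79  0.04 -1.02 -0.09  0.2   0.06]
[5.88086e+02 1.77849e+02 3.20000e-01 2.70400e+00] 0.8595016486897733 [ 0.79  0.04 -1.02 -0.09  0.2   0.06]
[5.88086e+02 1.77849e+02 3.20000e-01 2.70400e+00] 0.8595016451964164 [ 0.79  0.04 -1.02 -0.09  0.2   0.06]
[471.51435324 139.20867984 125.85660213]
2.3 [160.8 153.4]
2.5 [155.1 154.4]
2.7 [153.4 154.1]
2.9 [155.3 152.6]
3.0 [157.4 151.4]
(302, 790, 3)
```

View pics/chk.png

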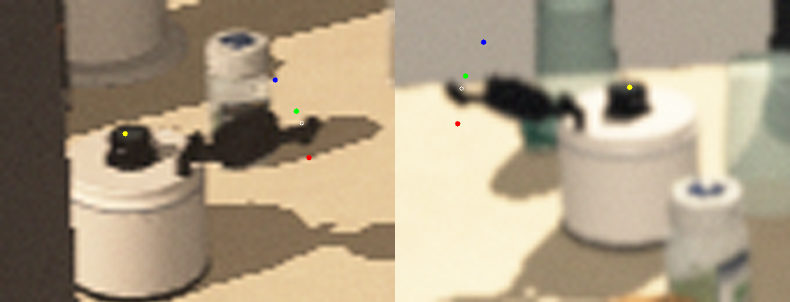

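The projected points agree with both views to about 1–2 px: θ≈2.7, bar near (471,139,126), stud axis (588,178), yaw 0.32. Next I'll turn the tool so it closes along the hinge axis, hover above the bar, and take one close look.

```bash
cat >> h.py <<'E'
from scipy.spatial.transform import Rotation as Ro
def down(psi): # tool z down, tool x=(cos psi,sin psi), tool y = x-axis of... right handed: y=z x x
    x=np.array([np.cos(psi),np.sin(psi),0]);z=np.array([0,0,-1.]);y=np.cross(z,x)
    return Ro.from_matrix(np.c_[x,y,z]).as_quat()
E
python3 - <<'E'
from cell import *
from h import *
for p in(.32,.32+np.pi):
    q=inverse_kinematics([471,139,215],down(p));print(p,None if q is None else np.round(q,2))
q=inverse_kinematics([471,139,215],down(.32))
reach([471,139,215],down(.32))
command_gripper(45,40)
d=read_camera("wrist");cv2.imwrite("pics/w2.png",d["color"]);np.savez("w2.npz",**d)
s=observe();print(s["clock"],s["eef_pos"],s["ft_force"],s["grip_width"])
for t in(2.5,2.7,2.9):print(t,proj(d,cap((588.1,177.8),.32,t)))
print(proj(d,cap((588.1,177.8),.32,0,0,0)),proj(d,np.array([588.1,177.8,103])))
E
```

```text
0.32 [ 0.2   0.08  1.97 -0.    1.09  1.45]
3.461592653589793 [ 0.2   0.08  1.97 -0.    1.09 -1.69]
2.5083 [471.04384298 139.04317808 215.03981068] [0.65744934 0.01829095 0.52035785] 45.244516726368985
2.5 [259.03099866 203.48759314]
2.7 [259.01488955 205.94595782]
2.9 [259.00651758 203.87412086]
[259.16186535  94.44085385] [259.25808713  31.98739735]
```

View pics/w2.png

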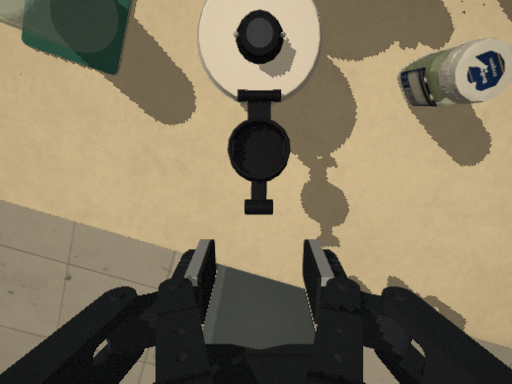

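The close look agrees with the prediction: the bar is at (258.5,207) against (259,206), and the hinge and stud are within 2 px. I'll descend, pinch the bar and swing it over.

```bash
python3 - <<'E'
from cell import *
from h import *
S=(588.1,177.8);psi=.32;th=2.71;off=np.array([0,0,-2.])
b=cap(S,psi,th)
servo_line(b+off,feed=60)
command_gripper(15,40)
s=observe();print(s["clock"],s["eef_pos"],s["ft_force"].round(1),s["grip_width"],s["grip_force"])
if 18<s["grip_width"]<26 and s["grip_force"]>5:
    for t in np.arange(th-.15,.3,-.15):
        servo_line(cap(S,psi,t)+off,feed=60)
        s=observe();print(round(t,2),s["ft_force"].round(1),round(s["grip_width"],1),round(s["grip_force"],1))
        if np.linalg.norm(s["ft_force"])>40:print("STOP");break
d=read_camera("wrist");cv2.imwrite("pics/w3.png",d["color"])
print(observe()["clock"])
E
```

```text
4.5167 [471.43075529 139.36455045 123.53664847] [-0.5  1.4  0.1] 20.477269294710858 39.056119322776794
2.56 [ 0.1  1.9 -2.2] 20.2 39.3
2.41 [-3.   0.4 -0.7] 20.6 39.4
2.26 [-4.1  0.5  0.5] 20.5 39.5
2.11 [-4.2  0.9  0.7] 20.7 39.0
1.96 [-2.5  1.5 -1.1] 20.4 39.1
1.81 [-2.5  0.8 -0.8] 19.9 39.1
1.66 [-2.1 -0.1 -0.1] 19.5 39.1
1.51 [-0.6  0.1  2.5] 18.9 39.0
1.36 [-1.2  1.   5.1] 18.3 38.8
1.21 [0.7 1.4 6.6] 18.3 38.8
1.06 [1.6 1.1 6.8] 18.1 38.8
0.91 [2.4 1.6 6.6] 17.4 38.8
0.76 [3.7 1.3 7.1] 17.3 38.8
0.61 [5.4 2.5 6.4] 16.2 38.8
0.46 [4.9 2.4 4.9] 14.8 3.0
0.31 [ 0.5 -0.4 -1.1] 14.7 0.0
10.4333
```

View pics/w3.png

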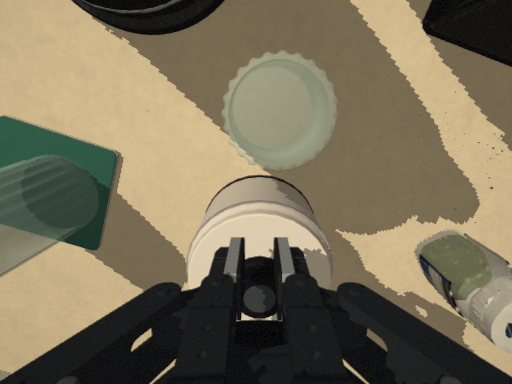

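The grip slid off the bar at about θ≈0.5. The stud is visible at (260,300) between the fingers, so the cap sits somewhere short of closed. I'll check the outside views before moving.

```bash
python3 - <<'E'
from cell import *
from h import *
S=(588.1,177.8);psi=.32;o=[]
print(observe()["eef_pos"].round(1))
for n,w in(("scene",[205,175,290,260]),("side",[190,135,275,220])):
    e=read_camera(n);np.savez(n+"1.npz",**e)
    im=cv2.resize(e["color"][w[1]:w[3],w[0]:w[2]],(395,395),interpolation=cv2.INTER_CUBIC);k=395/85
    for th,c in((.3,(255,0,0)),(.6,(0,255,0)),(.9,(0,0,255)),(1.3,(0,255,255))):
        cv2.circle(im,tuple(int(v) for v in (proj(e,cap(S,psi,th))-w[:2]+.5)*k),3,c,-1)
    o.append(im)
w=cv2.imread("pics/w3.png")[215:335,190:330]
cv2.imwrite("pics/chk2.png",np.hstack(o))
E
```

```text
[621.1 188.7 128.8]
```

View pics/chk2.png

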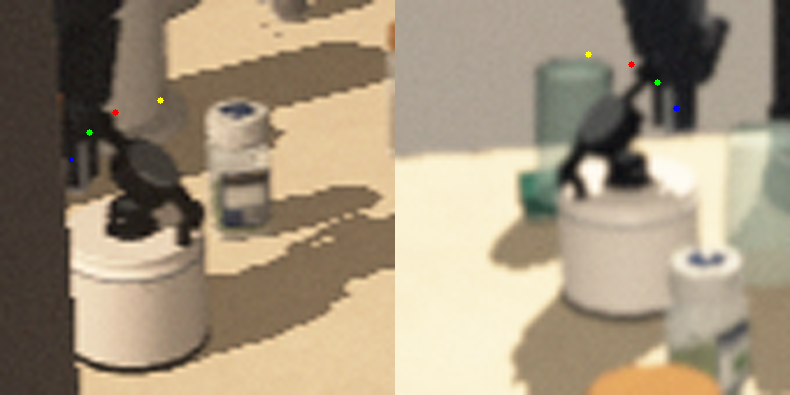

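Side view: the bar is at (648,75), between the 0.6 and 0.9 marks. The cap therefore stands at about θ≈0.75, already over towards the stud, and the fingers are clear on its +x side. I'll back off, close to a fist, push it down from above to θ≈0.3, then recentre on the pad.

```bash
cat >> h.py <<'E'
S=np.array((588.1,177.8));psi=.32;ux=np.array([np.cos(psi),np.sin(psi)])
def at(h,z): return np.r_[S+h*ux,z]
E
python3 - <<'E'
from cell import *
from h import *
servo_line(at(50,129),feed=80);print(observe()["ft_force"].round(1))
servo_line(at(50,215),feed=150)
command_gripper(0,40)
servo_line(at(-15,215),feed=150)
servo_line(at(-15,176),feed=100);print(observe()["grip_width"],observe()["ft_force"].round(1))
for z in np.arange(173,139,-3.):
    servo_line(at(-15,z),feed=30);s=observe();print(z,s["eef_pos"][2].round(1),s["ft_force"].round(1))
    if np.linalg.norm(s["ft_force"])>25:print("STOP");break
for n in("scene","side"):np.savez(n+"2.npz",**read_camera(n))
print(observe()["clock"])
E
```

```text
[-0.1  0.8 -0.3]
-0.1323706978782336 [0.3 0.1 0. ]
173.0 173.5 [ 0.3 -0.3  0.2]
170.0 169.9 [-0.6  0.9 -0.2]
167.0 166.7 [-0.1  0.3 -0. ]
164.0 163.6 [ 0.2  0.5 -0.8]
161.0 160.7 [-0.4 -0.3  0.1]
158.0 157.7 [-0.2 -0.3 -0.6]
155.0 154.7 [ 0.7 -0.1  0.3]
152.0 151.7 [0.4 0.3 0.6]
149.0 148.7 [-0.  -0.2  0.6]
146.0 145.7 [ 0.3  0.7 -0.1]
143.0 142.7 [-0.  -0.5 -0.2]
140.0 139.7 [ 0.5 -1.  -1.4]
16.1
```

No contact force appeared, so I'll use the last picture to see where the cap is.

```bash
python3 - <<'E'
from cell import *
from h import *
servo_line(at(-15,215),feed=150);servo_line(at(-15-70,245),feed=150)
d=read_camera("wrist");np.savez("w4.npz",**d);o=[]
for nm,w in(("scene2",[205,175,290,260]),("side2",[190,135,275,220])):
    e=dict(np.load(nm+".npz"))
    im=cv2.resize(e["color"][w[1]:w[3],w[0]:w[2]],(298,298),interpolation=cv2.INTER_CUBIC);k=298/85
    for th,c in((.3,(255,0,0)),(.6,(0,255,0)),(.9,(0,0,255)),(1.3,(0,255,255))):
        cv2.circle(im,tuple(int(v) for v in (proj(e,cap(S,psi,th))-w[:2]+.5)*k),2,c,-1)
    o.append(im)
wi=d["color"][0:300,110:310+0].copy()
im=d["color"].copy()
for th,c in((.3,(255,0,0)),(.6,(0,255,0)),(.9,(0,0,255)),(1.3,(0,255,255))):cv2.circle(im,tuple(int(v) for v in proj(d,cap(S,psi,th))),2,c,-1)
wi=cv2.resize(im[0:300,160:360],(199,298))
cv2.imwrite("pics/chk3.png",np.hstack(o+[wi]));print(observe()["clock"])
E
```

```text
17.4583
```

View pics/chk3.png

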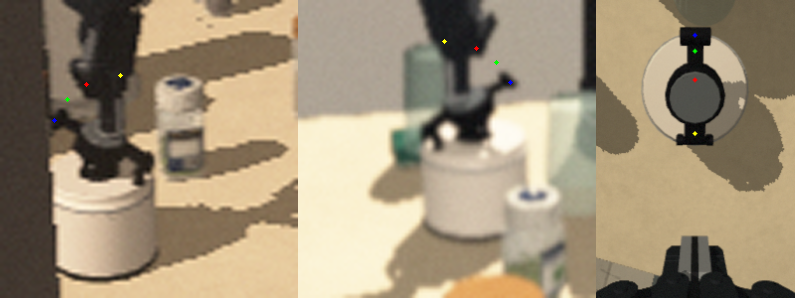

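The cap is now at θ≈0.3, with its bar on the 0.3 mark and its grey pad facing up over the stud. Now I'll press at the stud axis.

```bash
python3 - <<'E'
from cell import *
from h import *
servo_line(at(0,215),feed=150);servo_line(at(0,150),feed=100)
z=150.;
while z>118:
    z-=1 if z>136 else .5
    servo_line(at(0,z),feed=15);hold(.1);s=observe();f=s["ft_force"]
    print(z,s["eef_pos"][2].round(1),f.round(1))
    if z<127.5 and f[2]>14 or f[2]>22:break
hold(.5);s=observe();print(s["clock"],s["eef_pos"].round(1),s["ft_force"].round(1),s["grip_width"])
E
```

```text
149.0 149.5 [ 0.1 -0.5  0.3]
148.0 147.9 [ 0.2  0.5 -0.6]
147.0 146.9 [ 0.1  0.7 -0.1]
146.0 146.0 [-0.   0.1 -0.7]
145.0 145.0 [-1.  -0.2  0.1]
144.0 144.0 [-0.  -0.6 -0. ]
143.0 143.0 [ 0.1  0.1 -0.2]
142.0 141.9 [0.5 0.1 0.6]
141.0 140.9 [-0.3  0.4 -0.2]
140.0 140.0 [-0.2 -0.  -0.4]
139.0 138.9 [-0.2  0.1  0.2]
138.0 137.9 [0.1 0.4 0.5]
137.0 136.9 [-0.5  0.2 -0.3]
136.0 135.9 [ 0.1  0.2 -0.5]
135.5 135.5 [-0.5  0.3  0.2]
135.0 135.1 [ 0.9 -0.5  1.3]
134.5 134.6 [-0.   0.4  1.7]
134.0 134.2 [-0.   0.1  1.9]
133.5 133.8 [0.7 0.4 2.8]
133.0 133.4 [ 1.8 -0.2  4.7]
132.5 133.0 [0.8 0.6 4.8]
132.0 132.7 [0.3 0.8 6.2]
131.5 132.5 [1.1 0.2 7.4]
131.0 132.2 [-0.3  1.2  7.7]
130.5 131.9 [-0.4 -0.4  8.8]
130.0 131.7 [-0.6 -0.5 10. ]
129.5 131.4 [-1.2  0.4  9.8]
129.0 131.2 [-1.4 -0.6 11.8]
128.5 127.8 [-0.8  0.1 -0.2]
128.0 127.1 [-0.3 -0.7  0.2]
127.5 127.4 [-1.1  0.4  0.8]
127.0 127.1 [ 0.2 -1.  -0.2]
126.5 126.7 [-1.3 -0.4  1.9]
126.0 126.3 [-1.1  0.4  4.2]
125.5 126.0 [-1.7 -0.8  6.3]
125.0 125.8 [-3.2 -0.4  6.8]
124.5 125.6 [-2.2 -0.1  8.2]
124.0 125.4 [-3.7  0.2  9.6]
123.5 125.1 [-3.9 -0.6  9.9]
123.0 124.9 [-4.6 -0.9 12.8]
122.5 124.9 [-5.1 -1.3 14.6]
33.8583 [588.3 177.8 124.9] [-4.3 -0.9 14.3] -0.1721839790030817
```

The click came at 11.8 N, and the contact height then matches the closed cap. I'll trim the push to about 15 N and hand in.

```bash
python3 - <<'E'
from cell import *
from h import *
servo_line(at(0,122.2),feed=10);hold(.3)
F=[]
for _ in range(8):hold(.05);F.append(observe()["ft_force"])
print(np.mean(F,0).round(1),observe()["clock"])
if 13<np.mean(F,0)[2]<18: print(finish_job())
E
```

```text
[-5.8 -1.4 15.1] 34.8083
the job is handed in; nothing more can be done
None
```

I swung the cap over and pressed it until it clicked at about 12 N. I handed the job in at 34.8 s, still pressing the pad with a steady push of about 15 N. My pinch on the bar slipped partway through the swing, so I pushed the cap down the rest of the way with the closed gripper; I saw no sign that any of the other items moved.

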